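# Rake the specimen tubes into the grooved tray

## Task

Two stoppered glass tubes lie askew on top of the ridges of the wooden grooved tray. Take the small hand rake (the one with steel tines, not the plain block) and comb it across the tray from the flat ledge towards the far end wall until both tubes have dropped fully into grooves, without the gripper or arm touching the tubes. Then stand the rake on its tines on the worktop clear of the tray and let go.

Things in the scene. Friction and masses are not known exactly. Their poses are not given: they have to be found in the camera images.
- tray: Fixed wooden tray, 156 (x) x 250 (y) mm; origin: centre of its underside, on the worktop. 7 grooves along x, 22 wide, 18 deep, centred at y = -64 to 104 in steps of 28; floors at z = 8, round ridge tops at z = 26. Bare flat ledge (z = 26, open end) from y = -125 to -75. Side walls (inner faces x = -70, 70) and far end wall (inner face y = 115) rise to z = 36.
- rake: Loose wooden rake, 200 g, standing on two rows of 6 steel tines (y = -12 and 12 mm, x = -50 to 50, 5 thick, 34 long). Origin: centre between the tine tips, z up. Head plate 112 (x) x 36 (y), z = 34 to 44; grip block on it 50 (x) x 22 (y), z = 44 to 94. A half turn makes no difference. The plain block without tines (76 high) across the tray is not it.
- tube_a: Loose amber glass tube, long white label, white stopper at +x; 16 mm diameter, 100 long, 25 g. Origin: middle of its axis, x along it. Starts on the ridges (axis 34 above the worktop), 25 to 37 degrees to the grooves, clear of the ledge. Tines held 2 to 6 mm over the ridges push it square until it drops in a free groove: axis then at 16, top 2 below the ridges.
- tube_b: The other tube, identical to tube_a. The two lie one behind the other on the ridges, not touching.
There are look-alikes about, which are no part of the job. What is shaped like the tube_b but green is not meant.

How it is judged:
By the outcome, as a careful person would: the job done as asked, in the order asked, and still so for the second after the job is handed in, with the robot touching nothing.
It also fails if it takes over 51 s, if anything falls off the work surface, if the arm or the gripper's body presses on something with over 40 N, if the wrist force passes 120 N, or if a joint passes its speed limit or range.

## Robot

A 7-joint arm with a two-finger parallel gripper is mounted at the origin on the work surface. World frame = base frame: x ahead of the robot, y to its left, z up, the work surface at z = 0. Lengths are in m, angles in rad, forces in N, time in s.
With the tool pointing down it reaches from about 0.4 to 0.9 m from the base axis. Payload 5.5 kg.
Tool frame: the origin (TCP) lies midway between the tips of the shut fingers; the grasp point (between the pads) lies 19 mm behind it (manip.grip_depth is the distance from the TCP to the grasp point, in m); z points along the fingers, y is the line along which they close (so a half turn about z gives the same grasp; the last joint's range is limited). The gripper opens to 92 mm and grips with 3 to 60 N. Pads are 19 mm wide; open, the fingers measure 130 mm over their backs; the gripper's body (75 mm by 190 mm) begins 47 mm behind the grasp point.
Start: joints at [-0.9, 0.501, -0.427, 1.55, 0.221, 1.138, -0.21], TCP at [0.258, 0.597, 0.227] pointing down, gripper open.
Joint ranges: [-2.88, 2.88], [-0.31, 2.03], [-1.54, 1.56], [0.2, 2.42], [-1.41, 4.55], [0.19, 2.02], [-2.57, 2.57]. Speed limits (rad/s): [2.57, 2.57, 3.14, 3.14, 3.14, 3.14, 3.14].

## Interface

Orientations are given as a unit quaternion [x, y, z, w].
In Python, from bench import manip, effector, viewer gives the robot as it stands. Calls block until the motion is done:
- manip.move_pose(position, orientation): joint-space move of the TCP to a pose.
- manip.servo_line(position, ori=None, vel=0.15): straight line of the TCP; ori=None keeps the orientation; vel is the mean speed in m/s.
- manip.movej(angles): joint-space move.
- effector.open_jaws() and effector.close(f_grip=None): open the fingers fully, or close them until they stop; f_grip is the grip in N (None keeps the last).
- manip.sleep(seconds).
- manip.solve_ik(position, orientation): joint angles nearest the present ones, or None.
- viewer.get_image(name): name is "scene" or "top" or "wrist"; returns the picture (480x640x3 uint8, red, green, blue); there is no depth.
- viewer.get_calibration(name): a dict with "vfov" (degrees; the focal length in pixels is half the picture's height over the tangent of half this angle, whatever the lens; pixels are square), "cx", "cy" (the principal point, pixels), "eye" and "attitude" of the camera in the world. Camera axes: x right, y down, z forward; pixel columns grow to the right and rows downward; lengths in m; the calibration is good to about 2 mm. A picture is of the moment at which its call begins: read the wrist's pose just before it. get_calibration takes no time and is no camera call; for the wrist camera it gives the pose at the moment of the call.
A pose or a line that the arm cannot do raises manip.PlanningError and nothing moves.
- manip.hand_in(): hands the job in; it is judged then, once.
Readings, each from a call of its own:
- manip.current_clock(): time.
- manip.current_q(): joint angles.
- manip.current_joint_velocities(): joint speeds.
- manip.current_tau(): joint torques, N m.
- manip.current_tool_pos(): TCP position.
- manip.current_tcp_rot(): TCP orientation.
- manip.current_force(): force on the tool from outside, world axes, zero at the start.
- manip.current_wrist_torque(): the same for the moment, N m.
- manip.current_finger_gap(): finger opening in m.
- manip.current_gripper_force(): force on a finger pad.
Only numpy, scipy, OpenCV 4.12 (cv2) and the standard library are available. Lean on these libraries where they do the work, as an engineer would, in place of code of your own. Each camera call takes 0.05 s, during which the arm holds its last target. There are 200 camera calls.

## Working session

There is one attempt and no reset: what is moved stays moved. The work goes in short steps, each a Python script; the robot and the scene stay as the last script left them, time stands still between calls to the robot, and variables do not carry over. Pictures are saved under pics/ and viewed, at most 10 in all, crops included, and the job is handed in when it is done.

```bash
mkdir -p pics
python3 - <<'E'
from bench import manip, effector, viewer
import cv2,numpy as np
a=viewer.get_image("scene");b=viewer.get_image("top")
cv2.imwrite("pics/scene.png",a[:,:,::-1]);cv2.imwrite("pics/top.png",b[:,:,::-1])
for n in("scene","top","wrist"):print(n,viewer.get_calibration(n))
print(manip.current_clock(),manip.current_tcp_rot())
E
```

```text
scene {'vfov': 44.07193130803414, 'cx': 325.9380856726892, 'cy': 243.5133899518222, 'eye': array([ 1.35605721, -0.0052076 ,  0.67406172]), 'attitude': array([ 0.63957766,  0.63312521, -0.3091181 , -0.30747176])}
top {'vfov': 55.92332098842579, 'cx': 323.49729629755313, 'cy': 238.79331658429297, 'eye': array([0.5123708 , 0.00690717, 1.01018502]), 'attitude': array([ 0.70983077, -0.70301404,  0.03573464, -0.02519066])}
wrist {'vfov': 69.8845419005383, 'cx': 320.7613559152715, 'cy': 236.69452265539658, 'eye': array([0.19315965, 0.6251568 , 0.38418099]), 'attitude': array([0.82803992, 0.54457936, 0.07251992, 0.111911  ])}
0.1 [ 2.02456656e-01  9.79290850e-01 -8.34340523e-04 -1.95003716e-04]
```

View pics/top.png

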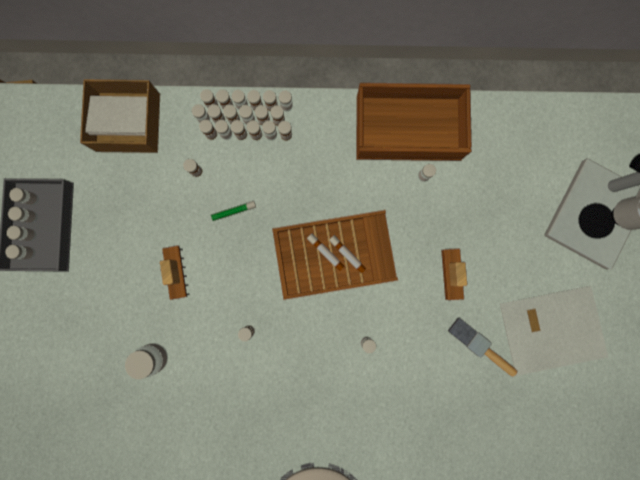

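View pics/scene.png

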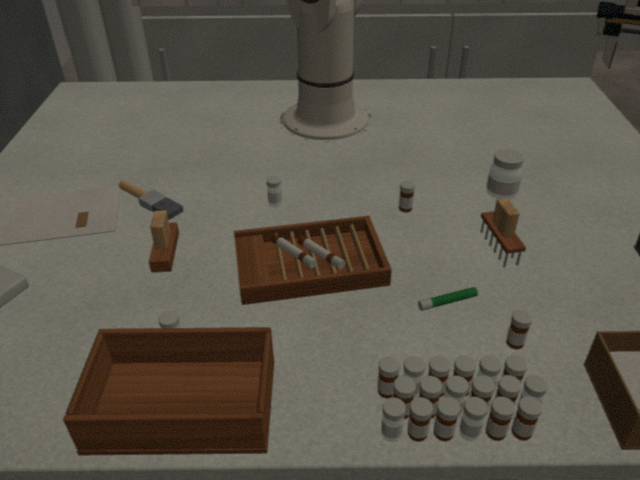

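The top view shows two block-handled candidates, at (173,273) and (455,274). The left one has tines visible along its edge, which fits the rake, and the right one is plain. The tray is at (335,255), with its ledge to the right (-y) and both tubes at (325,252) and (347,254). The green stick at (233,211) is a decoy. Next I'll enlarge both candidates and take coarse measurements.

```bash
cat > h.py <<'E'
import numpy as np, cv2
from scipy.spatial.transform import Rotation as R
def ray(c,px,z,h=480):
    px=np.atleast_2d(np.asarray(px,float)); f=h/2/np.tan(np.radians(c['vfov']/2))
    d=np.c_[(px[:,0]-c['cx'])/f,(px[:,1]-c['cy'])/f,np.ones(len(px))]
    d=R.from_quat(c['attitude']).apply(d); e=np.asarray(c['eye'])
    return e+d*((z-e[2])/d[:,2])[:,None]
def wood(img):
    m=cv2.inRange(cv2.cvtColor(img,cv2.COLOR_RGB2HSV),(3,110,40),(20,255,255))
    return cv2.morphologyEx(m,cv2.MORPH_CLOSE,np.ones((3,3)))
def down(yaw): # tool y axis at world angle yaw, pointing down
    y=np.array([np.cos(yaw),np.sin(yaw),0]); z=np.array([0,0,-1.]); return R.from_matrix(np.c_[np.cross(y,z),y,z]).as_quat()
E
python3 - <<'E'
from h import *
from bench import viewer
im=cv2.imread("pics/top.png");rgb=im[:,:,::-1].copy();c=viewer.get_calibration("top")
s=cv2.imread("pics/scene.png")
cr=lambda i,x,y,w=100:cv2.resize(i[y-w//2:y+w//2,x-w//2:x+w//2],(380,290) if 0 else (290,290),interpolation=cv2.INTER_CUBIC)
cv2.imwrite("pics/crop.png",np.vstack([np.hstack([cr(im,173,273),cr(im,455,274)]),np.hstack([cr(s,503,230),cr(s,165,240)])]))
for k in cv2.findContours(wood(rgb),cv2.RETR_EXTERNAL,cv2.CHAIN_APPROX_NONE)[0]:
    if cv2.contourArea(k)<300: continue
    r=cv2.minAreaRect(k);z=.044 if r[0][0]<200 else .036
    p=ray(c,cv2.boxPoints(r),z); print(np.round(r[0]),np.round(p[:,:2],3).tolist(),np.round(p.mean(0),3))
E
```

```text
[454. 274.] [[0.576, -0.263], [0.58, -0.311], [0.472, -0.318], [0.468, -0.27]] [ 0.524 -0.29   0.036]
[172. 272.] [[0.571, 0.346], [0.579, 0.302], [0.472, 0.282], [0.464, 0.325]] [0.522 0.314 0.044]
[334. 254.] [[0.618, 0.105], [0.662, -0.14], [0.509, -0.165], [0.467, 0.077]] [ 0.564 -0.031  0.036]
[414. 121.] [[0.946, -0.079], [0.95, -0.332], [0.777, -0.329], [0.773, -0.079]] [ 0.862 -0.205  0.036]
[120. 115.] [[0.783, 0.52], [0.943, 0.526], [0.942, 0.359], [0.782, 0.355]] [0.862 0.44  0.044]
```

View pics/crop.png

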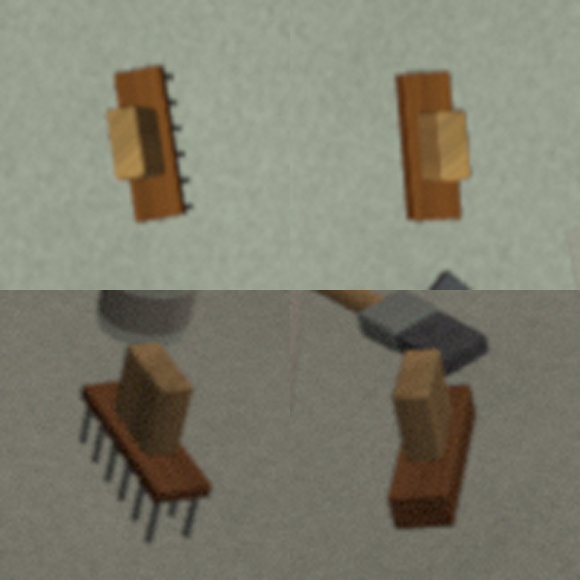

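The enlarged crop confirms that the left candidate (173,273) is the rake, since its steel tines show in both views. The right one is the plain block. I'll hover over the rake and refine its pose with the wrist camera.

Run:
```python
from h import *
from bench import manip, effector, viewer
q0=manip.current_q()
for s in(np.pi/2,-np.pi/2):
    for p,y in(((.522,.314,.2),.19),((.564,-.1,.15),.178),((.564,.05,.15),.178)):
        q=manip.solve_ik(p,down(y+s));print(s>0,None if q is None else np.round(q,2))
s=min((np.pi/2,-np.pi/2),key=lambda s:abs(np.array(manip.solve_ik((.522,.314,.2),down(.19+s)))-q0).max())
manip.move_pose((.522,.314,.2),down(.19+s))
manip.sleep(.3)
c=viewer.get_calibration("wrist");im=viewer.get_image("wrist");cv2.imwrite("pics/w1.png",im[:,:,::-1])
np.save("w1.npy",c,allow_pickle=True)
print(s,manip.current_clock(),manip.current_tool_pos(),c['eye'])
for k in cv2.findContours(wood(im),cv2.RETR_EXTERNAL,cv2.CHAIN_APPROX_NONE)[0]:
    if cv2.contourArea(k)<1500: continue
    r=cv2.minAreaRect(k);p=ray(c,cv2.boxPoints(r),.044);print(np.round(r[0]),np.round(p[:,:2],3).tolist(),np.round(p.mean(0),4))
```

```text
True [-0.25  0.46 -0.45  1.68  0.22  1.05  0.99]
True [ 0.2   0.42 -0.09  1.83  0.05  0.9   1.84]
True [ 0.09  0.42 -0.29  1.84  0.15  0.9   1.49]
False [-0.71  0.42  0.16  1.7  -0.08  1.02 -1.9 ]
False [-0.1   0.43  0.29  1.84 -0.15  0.9  -1.13]
False [-0.3   0.41  0.21  1.85 -0.11  0.89 -1.43]
1.5707963267948966 1.8917 [0.5216459  0.31464094 0.20003095] [0.4524768  0.30196519 0.35845378]
[472. 370.] [[0.692, 0.331], [0.677, 0.329], [0.61, 0.675], [0.624, 0.681]] [0.6507 0.5041 0.044 ]
[316. 216.] [[0.469, 0.285], [0.463, 0.317], [0.571, 0.339], [0.577, 0.304]] [0.5201 0.3111 0.044 ]
[ 58. 188.] [[0.631, 0.018], [0.475, 0.026], [0.456, 0.123], [0.609, 0.129]] [0.5429 0.0739 0.044 ]
```

View pics/w1.png

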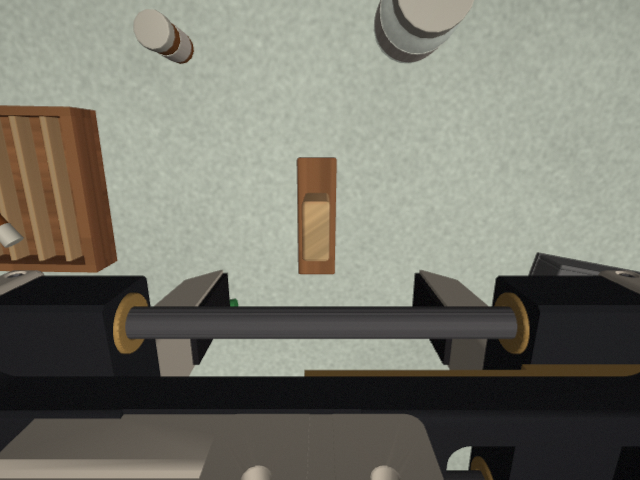

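The wrist view shows the rake at (316,216), between the open fingers. I'll grip it, carry it over the ledge and check the hold.

Run:
```python
from h import *
from bench import manip, effector, viewer
s=np.pi/2; o=down(.19+s)
manip.servo_line((.5205,.3115,.055),o,.15)
effector.close(40)
print(manip.current_finger_gap(),manip.current_gripper_force())
manip.servo_line((.5205,.3115,.155),o,.15)
t=.178; T=lambda x,y:np.array([.564,-.031])+np.array([x*np.cos(t)-y*np.sin(t),x*np.sin(t)+y*np.cos(t)])
o=down(t+s)
manip.servo_line((*T(0,-.1),.155),o,.2)
print(manip.current_clock(),manip.current_finger_gap(),manip.current_force(),manip.current_tool_pos())
for n in("top","scene"):
    cv2.imwrite(f"pics/{n}2.png",viewer.get_image(n)[:,:,::-1])
im=cv2.imread("pics/scene2.png")[170:320,170:410];cv2.imwrite("pics/s2c.png",cv2.resize(im,(768,480)))
```

```text
0.02183824764063538 39.997966289520264
7.2833 0.021551321640852734 [ 0.09317716  0.77805939 -2.11413048] [ 0.58177995 -0.12819299  0.15502989]
```

View pics/s2c.png

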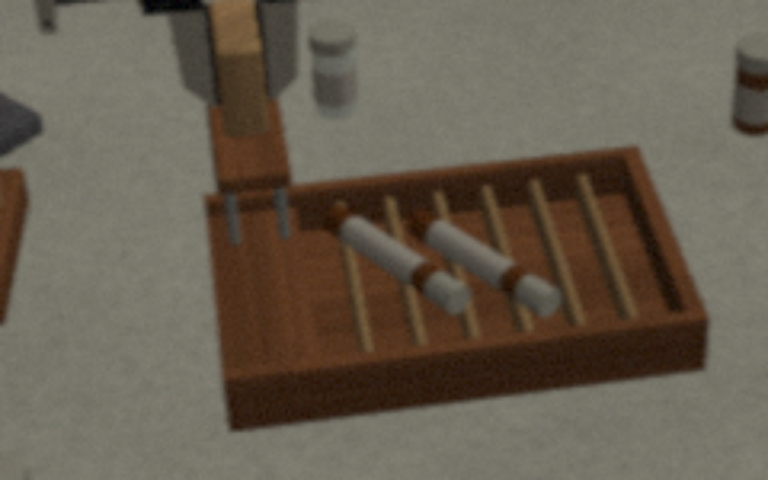

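The rake is held upright over the ledge, aligned with the tray, and its tines are clear of the tubes. I'll lower it to 4 mm over the ridges and comb in short segments, logging the force.

Run:
```python
from h import *
from bench import manip, effector, viewer
t=.178; T=lambda x,y:np.array([.564,-.031])+np.array([x*np.cos(t)-y*np.sin(t),x*np.sin(t)+y*np.cos(t)])
manip.servo_line((*T(0,-.1),.085),vel=.1)
for y in np.arange(-.075,.076,.025):
    manip.servo_line((*T(0,y),.085),vel=.06)
    f=manip.current_force();print(round(y,3),np.round(f,1),round(manip.current_clock(),1))
    if np.abs(f[:2]).max()>15: break
ims=[viewer.get_image("scene")[170:320,170:410],viewer.get_image("top")[195:315,255:415]]
for i,n in zip(ims,"ab"):cv2.imwrite(f"pics/{n}.png",i[:,:,::-1])
cv2.imwrite("pics/s3.png",np.hstack([cv2.resize(i,(400,500) if 0 else (400,270)) for i in ims])[:,:,::-1])
```

```text
-0.075 [ 0.1  0.1 -1.7] 8.8
-0.05 [ 0.9 -0.7 -2.1] 9.4
-0.025 [-0.7 -0.2 -2.4] 9.9
0.0 [-0.4 -0.4 -2.2] 10.5
0.025 [-0.5 -0.4 -2.6] 11.1
0.05 [-0.  -0.5 -1.6] 11.6
0.075 [ 0.4 -0.3 -2.6] 12.2
```

View pics/s3.png

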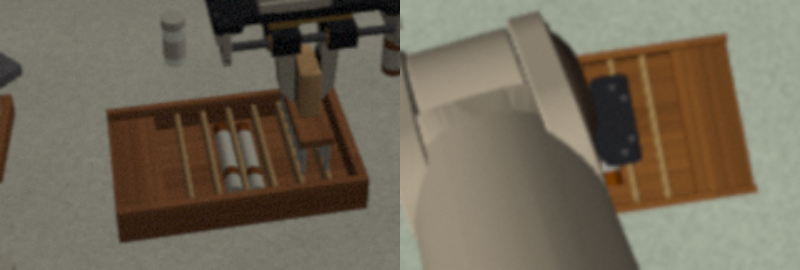

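The comb left both tubes lying square in adjacent grooves, at crop pixels (225,155) and (250,155). I'll lift the rake, stand it back at its original free spot and release.

Run:
```python
from h import *
from bench import manip, effector, viewer
p=manip.current_tool_pos(); o=down(.19+np.pi/2)
manip.servo_line((p[0],p[1],.16),vel=.12)
manip.servo_line((.5205,.3115,.16),o,.2)
manip.servo_line((.5205,.3115,.065),o,.12)
f0=manip.current_force()
for z in np.arange(.062,.0525,-.001):
    manip.servo_line((.5205,.3115,z),vel=.02)
    f=manip.current_force()
    if f[2]-f0[2]>2: break
print(z,f0,f)
effector.open_jaws(); manip.sleep(.3)
manip.servo_line((.5205,.3115,.18),vel=.12)
manip.move_pose((.35,.5,.25),down(.19+np.pi/2)); manip.sleep(.3)
print(manip.current_clock())
a=viewer.get_image("scene");b=viewer.get_image("top")
A=a[160:320,170:330+90];B=b[190:320,245:415];C=a[180:290,440:580];D=b[220:330,110:250]
cv2.imwrite("pics/s4.png",np.vstack([np.hstack([cv2.resize(i,(390,290),interpolation=cv2.INTER_CUBIC) for i in r]) for r in((A,B),(C,D))])[:,:,::-1])
```

```text
0.05399999999999999 [ 2.11096862e-03  2.32762725e-01 -2.70645142e+00] [-1.39138521 -1.47122122  5.14803916]
21.8333
```

View pics/s4.png

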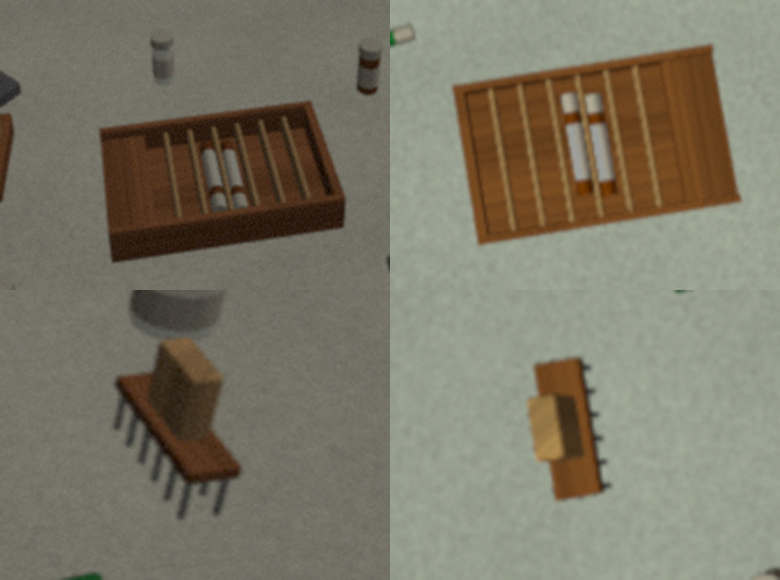

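Both tubes are seated between ridges, at (577,145) and (600,145) in the composite picture. The rake stands upright on its tines clear of the tray, and the arm has withdrawn. Handing in.

```bash
python3 -c "
from bench import manip
print(manip.hand_in())"
```

```text
the job is handed in; nothing more can be done
None
```

Job handed in at about 22 s: both tubes were combed into grooves, and the rake was left standing on its tines on the worktop clear of the tray, released, in the final pictures.

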